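# Let the bell jar down with the ratchet hoist

## Robot

A 7-joint arm with a two-finger parallel gripper is mounted at the origin on a cart in front of the work surface, level with it; the furniture and walls round the work are solid. World frame = base frame: x ahead of the robot, y to its left, z up, the work surface at z = 0. Lengths are in m, angles in rad, forces in N, time in s.
With the tool pointing down it reaches from about 0.425 to 0.875 m from the base axis. Payload 9.9 kg.
Tool frame: the origin (TCP) lies on the centre line of the jaws, within the pads' length; the fingertips stand 8 mm ahead of it and the grasp point (between the pads) lies 11 mm behind it (r.finger_overhang is the distance from the TCP to the fingertips, in m); z points along the fingers, y is the direction in which the jaws open and shut (so a half turn about z gives the same grasp; the last joint's range is limited). The gripper opens to 85 mm and grips with 20 to 120 N. Pads are 22 mm wide; open, the fingers measure 114 mm over their backs; the gripper's body (76 mm by 85 mm) begins 54 mm behind the grasp point. The pads swing forward as they close: fully open they stand 13 mm farther back than shut.
Start: joints at [1.257, 0.576, 0.025, 1.437, -0.015, 1.129, -0.057], TCP at [0.154, -0.657, 0.219] pointing down, gripper open.
Joint ranges: [-2.76, 2.76], [-0.34, 2.15], [-1.52, 1.57], [0.19, 2.46], [-1.09, 4.23], [0.17, 1.99], [-2.82, 2.82]. Speed limits (rad/s): [2.22, 2.22, 3.01, 3.01, 3.14, 3.14, 3.14].

## Interface

Orientations are given as a unit quaternion [x, y, z, w].
In Python, from rig import r gives the robot as it stands.
- The arm moves only by the tool move_arm, never from a script. Its arguments are lists of equal length, an entry for each row: "delta_pos": the shift along the tool's x, y, z in mm, a list of three; "roll": the turn about the tool's z in degrees. A call has 1 to 12 rows; each row shifts and turns the commanded pose from where the row before left it, along the tool's axes as they then stand; what a row does not reach is not made up. A row lasts 1/12 s, in which the tool goes at most 41.7 mm and 7.16 degrees, less where a joint would pass 70% of its speed; a pose out of reach is approached as far as the arm can. A call is refused whole if a number of a shift passes 41.7 or a number of a turn 7.16, either way. A call with a gripper value outside its range is refused whole. "claw" is the opening in per cent of the stroke, from 0 (shut) to 100 (fully open), set as the call begins (left out, the last holds). The fingers move at their own pace and stop on an object; "force" is the grip in N (left out, the last holds). Time passes only in rows, so rows that do not move let the fingers close. It gives the time, the measured TCP pose, the force and the opening at its end, in the units of the state.
- r.read_state(): the state, without advancing time (a new reading comes with each control period).
- r.camera(name): name is "scene" or "top"; returns the picture (480x640x3 uint8, red, green, blue); there is no depth.
- r.camera_info(name): a dict with "fx", "fy", "cx", "cy" (pixels), "origin" and "attitude" of the camera in the world. Camera axes: x right, y up, looking along -z (the intrinsics and any distortion apply to the point x, -y, -z); pixel columns grow to the right and rows downward; lengths in m; the calibration is good to about 2 mm. A picture is of the moment at which its call begins. camera_info takes no time and is no camera call.
- r.finish_job(): hands the job in, once; it reports no verdict.
The state is a dict: "time": time; "qpos": joint angles; "qvel": joint speeds; "tau": joint torques, N m; "eef_pos": TCP position; "orientation": TCP orientation; "ft_force": force on the tool from outside, world axes, zero at the start; "torque": the same for the moment, N m; "opening": finger opening in m.
Only numpy, scipy, OpenCV 4.12 (cv2) and the standard library are available. Lean on these libraries where they do the work, as an engineer would, in place of code of your own. Each camera call takes 0.05 s, during which the arm holds its last target. There are 200 camera calls.

## Task

A bell jar hangs on a small crank hoist, over the serum bottle standing on the pedestal. Take the load off the pawl with the crank, lift the pawl by the red knob, and let the crank turn back slowly until the jar rests on its rubber seal with its own weight only; then let the knob go, so that the pawl's spring drops it back onto the ratchet. Do not let the jar run, do not press it down or force the pawl, and leave the bottle and the things around undisturbed.

Things in the scene. Friction and masses are not known exactly. Their poses are not given: they have to be found in the camera images.
- hoist: The hoist's fixed frame: grey base plate 400 x 110 x 14 mm on the bench. Origin: on the bench, under the vertical crank axle. Its x axis runs along the plate: jar and pedestal at x = +200 mm, mast (24 x 34 mm, 276 mm high) at x = +280 mm; z up.
- winch: The fixed dark gear case on the plate, 140 mm across, 47 mm high; origin on the bench under the crank axle, z up; it may be turned on the plate. On it, at 60 mm radius, stand 12 steel ratchet teeth, 31 mm apart and 8 mm high, each with an upright face that holds the pawl against the load, a lip standing out 4 mm at its top, and a ramp behind. The crank arm's top is 68 mm above the bench.
- crank (a joint): Crank angle, rad: the arm points along winch x turned by this angle counter-clockwise from above. Growing = winding up, the jar rises 30 mm per rad; shrinking = letting down. The hanging jar drives it back (clockwise) with about 3 to 5 N at the knob, and it runs away if let go with the pawl lifted. It starts near 3.73, held by the pawl; the jar lands somewhere between 0.05 and 1.2.
- pawl (a joint): Lift of the pawl, m: 0 = down in the ratchet, 0.016 = topmost. It goes straight up and down with the red knob at the end of the crank arm; a spring pulls it down (3 to 6 N with its weight). Lifted 0.010 or more it passes over all teeth. Let go, it drops into the gap or onto the tooth or ramp that it is over and then reads 0 to 0.009: any of these is right. Pushing it down is not needed.
- pawl_foot: The brass foot of the pawl, 8 x 10 x 10 mm, under the knob. Its 4 mm toe is hooked by the load under the tooth's lip: it cannot be lifted until the crank is wound up at least 4 mm at the knob (0.07 rad) from rest; 6 to 8 mm (0.10 to 0.13 rad) is right, beyond that it climbs the next ramp. More than 35 N on it (pried up while hooked, driven against teeth) is too much.
- knob_grip (a point): Centre of the red knob's grip: an upright round knob 23 mm across and 38 mm high (from 21 mm below this point to 17 mm above it) which spins freely on its own axis, so the hand need not turn with the crank. 60 mm from the crank axle, 95 mm above the bench with the pawl down; moves with crank and pawl.
- bell_jar: Clear bell jar, 92 mm across, 80 mm high, with a green rim; origin at the centre of the rim's underside, z up. It slides straight up and down on the mast, weighing 0.70 to 0.95 kg with its blue carriage. It is to land on the black rubber seal ring (102 mm across) on the collar round the pedestal. More than 17 N on the seal is too much; so is running faster than 80 mm/s.
- carriage (a joint): Height of jar and carriage, m, = 0.030 x crank angle; the rim is 25 mm above the bench at 0. The seal's top lies 32 to 62 mm above the bench, differently each run, and is not given: feel it, the load on the knob goes away as the jar lands. The seal is springy (2.5 N per mm), giving 2.5 to 4 mm under the jar's weight.
- serum_bottle: Small dark bottle with a white cap, 20 mm across and 46 mm high, loose on the pedestal under the jar; origin at the centre of its underside. Leave it.
- vial_tall: Clear vial 20 x 57 mm with a grey cap, loose on the bench on the robot's side of the hoist; origin under its centre. Leave it.
- vial_short: Clear vial 17 x 49 mm with a grey cap, loose on the bench; origin under its centre. Leave it.
- petri_dish: Closed petri dish with pink agar, 91 x 15 mm, loose on the bench; origin under its centre. Leave it.

How it is judged:
By the outcome, as a careful person would: the job done as asked, in the order asked, and still so for the second after the job is handed in, with the robot touching nothing.
It also fails if it takes over 58 s, if anything falls off the work surface, if the arm or the gripper's body presses on something with over 40 N, if the wrist force passes 120 N, or if a joint passes its speed limit or range.

## Working session

There is one attempt and no reset: what is moved stays moved. The work goes in short steps, Python scripts to look and compute and a tool call to move; the robot and the scene stay as the last step left them, time stands still between calls to the robot, and variables do not carry over. Pictures are saved under pics/ and viewed, on a budget of 10 in all, crops included, one or two more only if the job needs it, and the job is handed in when it is done.

Besides the shell and the picture viewer there is one more tool, called after "Call:" as a command line: name --pt "numbers of a row" for each row, then --argument value for the rest. move_arm: Moves the arm, as the interface text tells. Its arguments: {"type":"object","properties":{"delta_pos":{"type":"array","items":{"type":"array","items":{"type":"number"}}},"roll":{"type":"array","items":{"type":"number"}},"claw":{"type":"number"},"force":{"type":"number"}},"required":["delta_pos","roll"]}

```bash
mkdir -p pics; ls; python3 - <<'E'
from rig import r
import cv2
s=r.read_state(); print({k:s[k] for k in('time','eef_pos','orientation','ft_force','opening')})
for n in('scene','top'):
    im=r.camera(n); cv2.imwrite(f'pics/{n}0.png',im[:,:,::-1]); print(n,r.camera_info(n))
E
```

```text
pics
{'time': 0.0, 'eef_pos': array([ 0.15366091, -0.65675507,  0.21774729]), 'orientation': array([ 9.93402812e-01,  1.14673986e-01, -1.31335029e-04, -8.44329381e-04]), 'ft_force': array([ 0.61961827,  0.01513581, -0.67804815]), 'opening': 0.08515643338414805}
scene {'fx': 446.23616705985916, 'fy': 446.23616705985916, 'cx': 320.1985529778513, 'cy': 238.82892069109798, 'origin': array([-0.11244715,  0.61742945,  0.52548113]), 'attitude': array([-0.20882821,  0.46244868,  0.79078748, -0.3423261 ])}
top {'fx': 602.8420975141555, 'fy': 602.8420975141555, 'cx': 329.51158970015223, 'cy': 243.76737382736582, 'origin': array([0.36799985, 0.07748411, 1.44571139]), 'attitude': array([-0.02598852,  0.02467776,  0.71543722, -0.69775725])}
```

View pics/scene0.png

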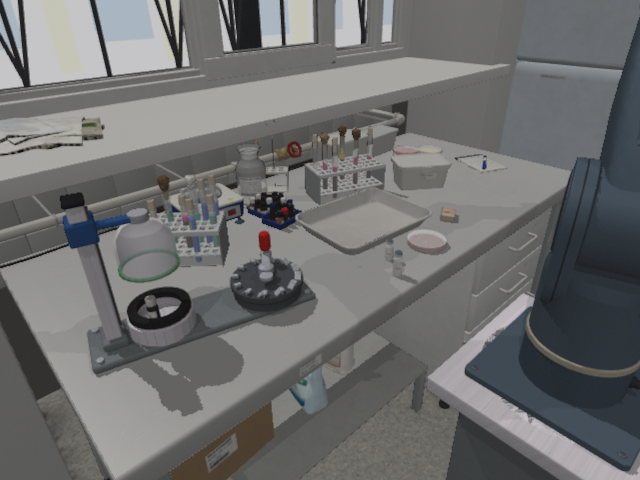

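View pics/top0.png

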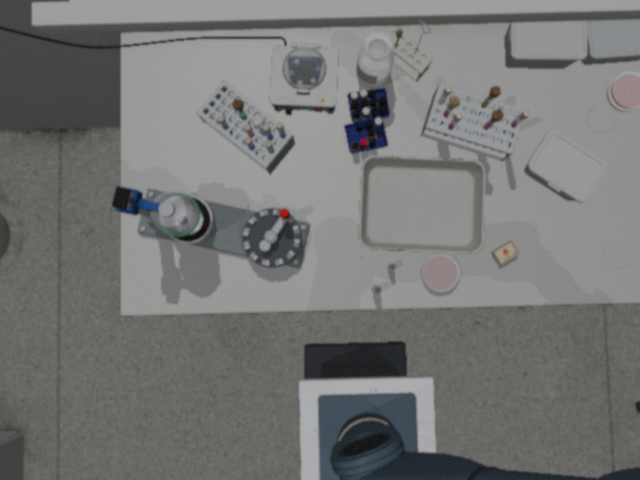

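The scene view shows the hoist at left, with the red knob at about (265,240), the gear case at (267,283) and the jar at (148,245). The top view has the knob at (284,214), the case centre near (271,238), the vials at (377,289) and (395,266), and the dish at (440,272).

```bash
cat > h.py <<'E'
import numpy as np, cv2
from scipy.spatial.transform import Rotation as R
from rig import r
def ray(n,u,v):
    c=r.camera_info(n); d=np.array([(u-c['cx'])/c['fx'],-(v-c['cy'])/c['fy'],-1.])
    d=R.from_quat(c['attitude']).apply(d); return np.array(c['origin']),d/np.linalg.norm(d)
def plane(n,u,v,z):
    o,d=ray(n,u,v); return o+d*(z-o[2])/d[2]
def tri(a,b):
    (o1,d1),(o2,d2)=ray('scene',*a),ray('top',*b)
    t=np.linalg.lstsq(np.c_[d1,-d2],o2-o1,rcond=None)[0]
    p,q=o1+t[0]*d1,o2+t[1]*d2; return (p+q)/2,np.linalg.norm(p-q)
def red(im,box):
    h=cv2.cvtColor(im,cv2.COLOR_RGB2HSV); m=((h[...,0]<8)|(h[...,0]>172))&(h[...,1]>140)&(h[...,2]>70)
    k=np.zeros_like(m); x0,y0,x1,y1=box; k[y0:y1,x0:x1]=m[y0:y1,x0:x1]; return k
E
python3 - <<'E'
from h import *
S=cv2.imread('pics/scene0.png')[:,:,::-1].copy();T=cv2.imread('pics/top0.png')[:,:,::-1].copy()
c=[]
for n,im,b in(('s',S,(240,215,300,275)),('t',T,(265,195,310,230))):
    y,x=np.nonzero(red(im,b)); c.append((x.mean(),y.mean())); print(n,len(x),c[-1],x.min(),x.max(),y.min(),y.max())
print(tri(*c)); print([plane('top',*c[1],z) for z in(.095,.112)])
# gear case dark ring on top view
g=cv2.cvtColor(T,cv2.COLOR_RGB2GRAY); m=np.zeros_like(g); m[200:275,235:308]=(g[200:275,235:308]<75)*255
cs,_=cv2.findContours(m,cv2.RETR_EXTERNAL,cv2.CHAIN_APPROX_NONE); k=max(cs,key=cv2.contourArea)
(cx,cy),rad=cv2.minEnclosingCircle(k); print('case',cx,cy,rad,cv2.fitEllipse(k),plane('top',cx,cy,.047), 'rad mm', rad/602.8*1.4)
# base plate corners screws and others
for n,p,z in(('vialT',(377,289),.057),('vialS',(392,266),.049),('dish',(440,272),.015),('hub',(266,245),.068),('mast',(127,200),.276)): print(n,plane('top',*p,z))
cv2.imwrite('pics/crop.png',np.hstack([cv2.resize(T[190:290,110:320],None,fx=3.6,fy=3.6,interpolation=cv2.INTER_CUBIC)])[:,:,::-1])
E
```

```text
s 185 (np.float64(264.0162162162162), np.float64(240.65405405405406)) 259 269 231 250
t 64 (np.float64(284.09375), np.float64(213.40625)) 280 288 209 218
(array([0.53604744, 0.17918091, 0.09370472]), np.float64(0.0009394478679143636))
[array([0.53618318, 0.17945264, 0.095     ]), array([0.53406643, 0.17816926, 0.112     ])]
case 274.1129150390625 241.11289978027344 33.44276809692383 ((274.1715087890625, 240.1363983154297), (46.722408294677734, 59.80927276611328), 117.88995361328125) [0.47787056 0.20757118 0.047     ] rad mm 0.07767066246797173
vialT [ 0.36086299 -0.02762014  0.057     ]
vialS [ 0.41305291 -0.06457133  0.049     ]
dish [ 0.39709126 -0.18127289  0.015     ]
hub [0.46775625 0.22437219 0.068     ]
mast [0.54781224 0.47272511 0.276     ]
```

View pics/crop.png

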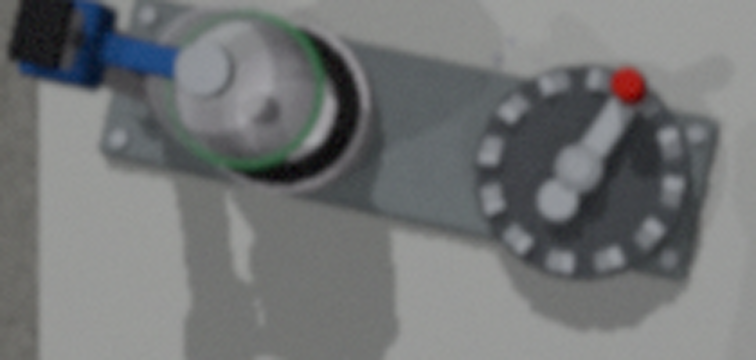

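The crop shows the hub at (577,168), a round counterweight beyond it at (557,200), the knob at (628,85) and 11 visible teeth on a ring. I'll fit the axle from those teeth.

```bash
python3 - <<'E'
from h import *
P=[(555,83),(513,108),(490,150),(492,198),(518,240),(561,261),(610,258),(650,232),(673,188),(668,137),(602,75)]
for z in(.051,.055):
    W=np.array([plane('top',110+a/3.6,190+b/3.6,z)[:2] for a,b in P])
    A=np.c_[2*W,np.ones(len(W))]; s=np.linalg.lstsq(A,(W**2).sum(1),rcond=None)[0]
    c=s[:2]; rad=np.sqrt(s[2]+c@c); print(z,c,rad, np.linalg.norm(W-c,axis=1).round(4))
    k=np.array([.5361,.1793]); d=k-c; print('knob r',np.linalg.norm(d),'ang',np.degrees(np.arctan2(d[1],d[0])))
    print('tooth ang',np.sort(np.degrees(np.arctan2(*(W-c).T[::-1]))).round(1))
print('hub',plane('top',110+577/3.6,190+168/3.6,.075))
j=plane('top',110+205/3.6,190+68/3.6,.225); print('jar',j)
s=r.read_state(); print(s['time'],R.from_quat(s['orientation']).as_matrix().round(3))
E
```

```text
0.051 [0.487146   0.21311148] 0.06032740878257008 [0.0587 0.0597 0.0604 0.0604 0.061  0.0604 0.0602 0.0601 0.0604 0.0596
 0.0626]
knob r 0.059495469316896935 ang -34.632005719897165
tooth ang [-163.2 -133.7 -102.9  -70.8  -13.3   15.9   46.7   76.5  106.4  137.
  166.4]
0.055 [0.48680429 0.21272251] 0.06015439116972736 [0.0586 0.0595 0.0602 0.0602 0.0608 0.0603 0.06   0.0599 0.0602 0.0594
 0.0625]
knob r 0.059557797181104176 ang -34.13727988969895
tooth ang [-163.2 -133.7 -102.9  -70.8  -13.3   15.9   46.7   76.5  106.4  137.
  166.4]
hub [0.48606592 0.21353225 0.075     ]
jar [0.53530525 0.40843165 0.225     ]
0.1 [[ 0.974  0.228 -0.   ]
 [ 0.228 -0.974  0.001]
 [-0.    -0.002 -1.   ]]
```

Call:
move_arm --pt "0 0 0" --pt "0 0 0" --pt "10 -12 -2" --pt "22 -27 -3" --pt "22 -27 -3" --pt "22 -27 -3" --pt "22 -27 0" --pt "22 -27 0" --pt "22 -27 0" --pt "22 -27 0" --pt "22 -27 0" --pt "22 -30 0" --roll '[6.6,6.57,0,0,0,0,0,0,0,0,0,0]' --claw 100 --force 40

```text
time: 1.1
eef_pos: [0.3626, -0.3974, 0.2296]
orientation: [1.0, 0.001, -0.0, 0.0]
ft_force: [-0.2, 0.4, 1.0]
opening: 0.0854
```

Call:
move_arm --pt "18 -33 0" --pt "18 -33 0" --pt "18 -33 0" --pt "12 -36 0" --pt "12 -36 0" --pt "12 -36 0" --pt "12 -36 0" --pt "12 -36 0" --pt "12 -36 0" --pt "10 -36 0" --pt "8 -36 0" --pt "8 -36 0" --roll '[0,0,0,0,0,0,0,0,0,0,0,0]'

```text
time: 2.1
eef_pos: [0.5134, 0.0262, 0.2296]
orientation: [1.0, 0.001, -0.0, -0.0]
ft_force: [0.7, -0.3, 0.5]
opening: 0.0855
```

Call:
move_arm --pt "8 -36 0" --pt "8 -36 0" --pt "6 -36 0" --pt "2 -30 0" --pt "0 -16 0" --pt "0 0 0" --pt "0 0 0" --roll '[0,0,0,0,0,0,0]'

```text
time: 2.68
eef_pos: [0.5369, 0.1789, 0.2293]
orientation: [1.0, 0.002, -0.0, 0.0]
ft_force: [0.4, -1.6, 0.3]
opening: 0.085
```

Call:
move_arm --pt "0 0 20" --pt "0 0 30" --pt "0 0 30" --pt "0 0 25" --pt "0 0 20" --pt "-1 0 16" --pt "0 0 0" --pt "0 0 0" --roll '[0,0,0,0,0,0,0,0]'

```text
time: 3.35
eef_pos: [0.5364, 0.1763, 0.0884]
orientation: [1.0, -0.0, -0.001, 0.001]
ft_force: [-0.3, 0.2, 0.3]
opening: 0.0853
```

```bash
python3 - <<'E'
from h import *
im=r.camera('scene'); cv2.imwrite('pics/s1.png',cv2.resize(im[150:350,170:370],None,fx=3,fy=3,interpolation=cv2.INTER_CUBIC)[:,:,::-1])
s=r.read_state(); print(s['time'],s['eef_pos'],s['ft_force'],s['qpos'].round(2))
E
```

```text
3.4 [0.53710621 0.17687134 0.08929365] [0.29319269 0.48768352 0.89928872] [-0.31  0.56 -0.13  1.88  0.11  0.7  -2.08]
```

View pics/s1.png

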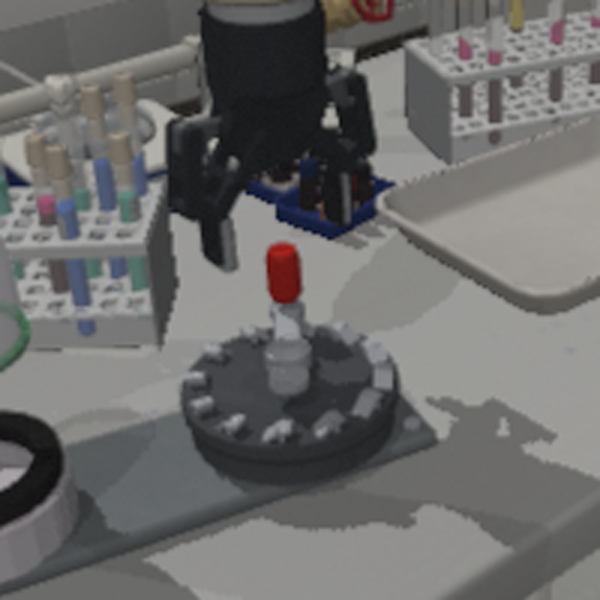

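The jaws straddle the knob in the crop, with tips at about (230,262) and (345,215) and the knob at (285,272). I'll check this against a projection of the expected tip positions.

```bash
python3 - <<'E'
from h import *
c=r.camera_info('scene')
def pj(p):
    q=R.from_quat(c['attitude']).inv().apply(np.array(p)-c['origin']); u=c['cx']+c['fx']*q[0]/-q[2]; v=c['cy']-c['fy']*q[1]/-q[2]
    return ((u-170)*3).round(0),((v-150)*3).round(0)
x,y,z=.5368,.1766,.0888
for dz in(-.008,.005):
    print('tips inner',dz,pj((x,y+.0425,z+dz)),pj((x,y-.0425,z+dz)),'mid',pj((x,y,z+dz)))
print('knob',pj((.536,.179,.095)),pj((.536,.179,.112)))
E
```

```text
tips inner -0.008 (np.float64(232.0), np.float64(310.0)) (np.float64(335.0), np.float64(266.0)) mid (np.float64(285.0), np.float64(287.0))
tips inner 0.005 (np.float64(231.0), np.float64(292.0)) (np.float64(334.0), np.float64(249.0)) mid (np.float64(284.0), np.float64(270.0))
knob (np.float64(281.0), np.float64(270.0)) (np.float64(280.0), np.float64(248.0))
```

Call:
move_arm --pt "0 -1 0" --pt "0 0 0" --pt "0 0 0" --pt "0 0 0" --pt "0 0 0" --pt "0 0 0" --pt "0 0 0" --pt "0 0 0" --roll '[0,0,0,0,0,0,0,0]' --claw 0 --force 40

```text
time: 4.07
eef_pos: [0.5371, 0.1784, 0.0891]
orientation: [1.0, -0.0, 0.0, 0.0]
ft_force: [-0.5, -1.6, 5.6]
opening: 0.02
```

```bash
python3 - <<'E'
from h import *
im=r.camera('scene'); cv2.imwrite('pics/s2.png',cv2.resize(im[150:350,170:370],None,fx=3,fy=3,interpolation=cv2.INTER_CUBIC)[:,:,::-1])
s=r.read_state(); print(s['time'],s['eef_pos'],s['ft_force'],s['opening'])
E
```

```text
4.1167 [0.53712339 0.17840549 0.08912241] [-1.04061278 -1.40034137  5.68368701] 0.019806903441417265
```

View pics/s2.png

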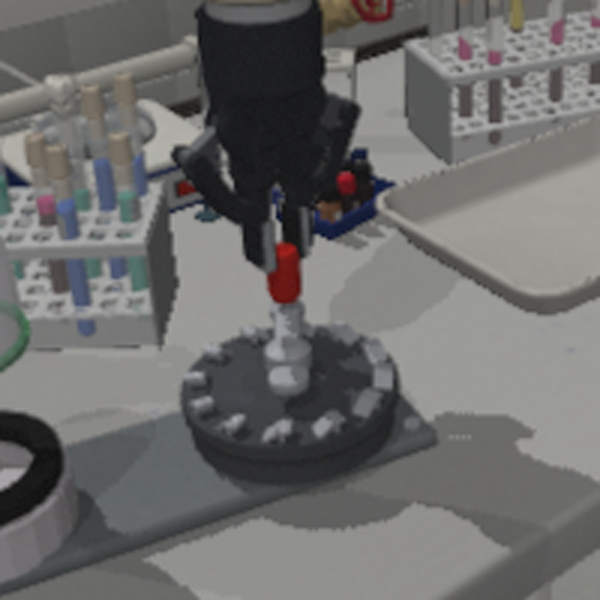

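```bash
python3 - <<'E'
from h import *
print(r.finger_overhang,[a for a in dir(r) if a[0]!='_'])
def aty(u,v,y):
    o,d=ray('scene',170+u/3,150+v/3); return (o+d*(y-o[1])/d[1]).round(4)
print(aty(264,270,.193),aty(272,265,.1884),aty(304,250,.165))
im=r.camera('top'); cv2.imwrite('pics/t2.png',cv2.resize(im[170:290,210:330],None,fx=5,fy=5,interpolation=cv2.INTER_CUBIC)[:,:,::-1])
y,x=np.nonzero(red(im,(255,195,310,260))); print('red',len(x),x.mean() if len(x) else 0,y.mean() if len(y) else 0)
im=r.camera('scene');y,x=np.nonzero(red(im,(250,225,275,258))); print('red s',len(x),x.mean(),y.mean(),x.min(),x.max(),y.min(),y.max())
E
```

```text
0.008 ['MotionError', 'camera', 'camera_info', 'finger_overhang', 'finish_job', 'read_state']
[0.5354 0.193  0.1008] [0.5325 0.1884 0.1039] [0.5284 0.165  0.1078]
red 0 0 0
red s 163 264.7177914110429 241.03067484662577 259 269 231 250
```

View pics/t2.png

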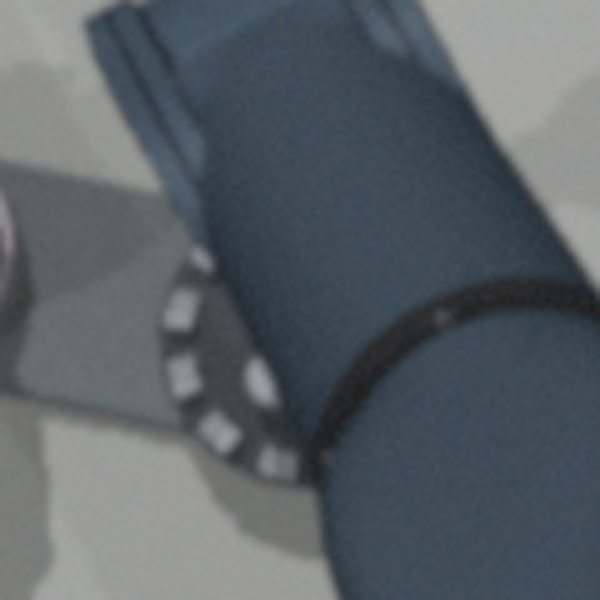

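Call:
move_arm --pt "0 0 0" --pt "0 0 0" --pt "0 0 0" --pt "0 0 0" --pt "0 0 4" --pt "0 0 4" --pt "0 0 0" --pt "0 0 0" --roll '[0,0,0,0,0,0,0,0]' --claw 60

```text
time: 4.88
eef_pos: [0.5365, 0.1787, 0.0801]
orientation: [1.0, 0.0, -0.0, 0.0]
ft_force: [-0.8, 0.8, 0.4]
opening: 0.0508
```

Call:
move_arm --pt "0 0 0" --pt "0 0 0" --pt "0 0 0" --pt "0 0 0" --pt "0 0 0" --pt "0 0 0" --pt "0 0 0" --roll '[0,0,0,0,0,0,0]' --claw 0 --force 40

```text
time: 5.47
eef_pos: [0.537, 0.1785, 0.0808]
orientation: [1.0, -0.0, 0.0, 0.0]
ft_force: [-0.6, -2.7, 4.2]
opening: 0.021
```

```bash
python3 - <<'E'
from h import *
im=r.camera('scene'); cv2.imwrite('pics/s3.png',cv2.resize(im[190:290,220:320],None,fx=6,fy=6,interpolation=cv2.INTER_CUBIC)[:,:,::-1])
s=r.read_state(); print(s['time'],s['eef_pos'],s['ft_force'],s['torque'],s['opening'])
E
```

```text
5.5167 [0.53698418 0.17852398 0.08081622] [-0.42013024 -1.93219027  4.58140299] [-0.54607945  0.08377845 -0.01122297] 0.021231462684409976
```

View pics/s3.png

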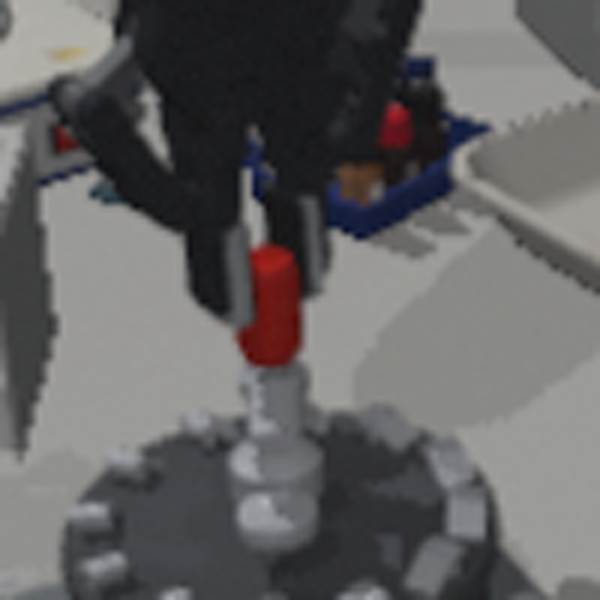

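Call:
move_arm --pt "0.6 -0.9 0" --pt "1.0 -1.6 -0.5" --pt "1.0 -1.6 -0.5" --pt "0.8 -1.6 0" --pt "0.3 -0.4 0" --pt "0 0 0" --pt "0 0 0" --roll '[0,0,0,0,0,0,0]'

```text
time: 6.1
eef_pos: [0.5405, 0.1847, 0.0814]
orientation: [1.0, -0.0, -0.0, 0.0]
ft_force: [0.7, -4.8, -3.0]
opening: 0.0211
```

```bash
cat > st.py <<'E'
from h import *
C=np.array([.4868,.2128])
s=r.read_state(); p=s['eef_pos']; d=p[:2]-C; a=np.arctan2(d[1],d[0]); f=s['ft_force']
print('t',s['time'],'p',p.round(4),'r',np.linalg.norm(d).round(4),'deg',np.degrees(a).round(1),'F',f.round(1),'Ft',(-f[0]*np.sin(a)+f[1]*np.cos(a)).round(2),'Fr',(f[0]*np.cos(a)+f[1]*np.sin(a)).round(2),'op',s['opening'].round(4))
E
python3 st.py; python3 - <<'E'
from h import *
im=r.camera('scene');y,x=np.nonzero(red(im,(250,215,285,258))); print('red s',len(x),x.mean(),y.mean(),x.min(),x.max(),y.min(),y.max())
m=cv2.cvtColor(im,cv2.COLOR_RGB2HSV)[225:290,100:200]; g=(m[...,0]>45)&(m[...,0]<80)&(m[...,1]>80); y,x=np.nonzero(g); print('rim',len(x),x.mean()+100,y.mean()+225)
S=cv2.cvtColor(cv2.imread('pics/scene0.png'),cv2.COLOR_BGR2HSV)[225:290,100:200]; g=(S[...,0]>45)&(S[...,0]<80)&(S[...,1]>80); y,x=np.nonzero(g); print('rim0',len(x),x.mean()+100,y.mean()+225)
E
```

```text
red s 152 261.5131578947368 241.02631578947367 256 266 231 250
rim 32 148.75 265.875
rim0 26 144.76923076923077 267.9230769230769Traceback (most recent call last):
  File "st.py", line 4, in <module>
    print('t',s['time'],'p',p.round(4),'r',np.linalg.norm(d).round(4),'deg',np.degrees(a).round(1),'F',f.round(1),'Ft',(-f[0]*np.sin(a)+f[1]*np.cos(a)).round(2),'Fr',(f[0]*np.cos(a)+f[1]*np.sin(a)).round(2),'op',s['opening'].round(4))
                                                                                                                                                                                                                    ^^^^^^^^^^^^^^^^^^
AttributeError: 'float' object has no attribute 'round'
```

Call:
move_arm --pt "0 0 -0.8" --pt "0 0 -1.2" --pt "0 0 -1" --pt "0 0 0" --roll '[0,0,0,0]'

```text
time: 6.48
eef_pos: [0.5405, 0.1847, 0.0848]
orientation: [1.0, -0.0, 0.0, 0.0]
ft_force: [0.2, -4.3, -2.8]
opening: 0.021
```

```bash
sed -i "s/s\['opening'\].round(4)/round(s['opening'],4)/" st.py; python3 st.py
```

```text
t 6.4833 p [0.5405 0.1847 0.0848] r 0.0606 deg -27.6 F [ 0.2 -4.3 -2.8] Ft -3.71 Fr 2.2 op 0.021
```

Call:
move_arm --pt "0 0 -1.5" --pt "0 0 -2" --pt "0 0 -2" --pt "0 0 -2" --pt "0 0 -1.5" --pt "0 0 0" --pt "0 0 0" --roll '[0,0,0,0,0,0,0]'

```text
time: 7.07
eef_pos: [0.5405, 0.1848, 0.0936]
orientation: [1.0, -0.0, 0.0, -0.0]
ft_force: [1.1, -4.6, -4.8]
opening: 0.0212
```

```bash
python3 st.py; python3 - <<'E'
from h import *
im=r.camera('scene');y,x=np.nonzero(red(im,(250,205,285,258))); print('red s',len(x),x.mean(),y.mean(),x.min(),x.max(),y.min(),y.max())
c=r.camera_info('scene')
for z in(.0805,.074,.087):
    q=R.from_quat(c['attitude']).inv().apply(np.array([.5405,.1847,z])-c['origin']); print(z,c['cx']+c['fx']*q[0]/-q[2],c['cy']-c['fy']*q[1]/-q[2])
E
```

```text
t 7.0667 p [0.5405 0.1848 0.0936] r 0.0605 deg -27.5 F [ 1.1 -4.6 -4.8] Ft -3.62 Fr 3.11 op 0.0212
red s 177 263.24858757062145 232.92655367231637 256 284 208 245
0.0805 260.714431937929 246.55281268272256
0.074 260.96796914622485 249.35611450746595
0.087 260.4590977745837 243.72964234478133
```

```bash
cat > arc.py <<'E'
import sys; from h import *
# arc.py cx cy r  step_deg n a0
cx,cy,rr,st,n,a0=map(float,sys.argv[1:])
a=np.radians(a0-st*np.arange(n+1)); P=1000*np.c_[cx+rr*np.cos(a),cy+rr*np.sin(a)]
D=np.diff(P.round(1),axis=0); print([[round(x,1),round(-y,1),0] for x,y in D],'end',P[-1].round(1))
E
python3 arc.py .4868 .2128 .0605 3 10 -27.5
```

```text
[[np.float64(-1.6), np.float64(2.8), 0], [np.float64(-1.6), np.float64(2.7), 0], [np.float64(-1.9), np.float64(2.6), 0], [np.float64(-1.9), np.float64(2.5), 0], [np.float64(-2.1), np.float64(2.4), 0], [np.float64(-2.2), np.float64(2.3), 0], [np.float64(-2.3), np.float64(2.1), 0], [np.float64(-2.4), np.float64(2.0), 0], [np.float64(-2.6), np.float64(2.0), 0], [np.float64(-2.6), np.float64(1.7), 0]] end [519.3 161.8]
```

Call:
move_arm --pt "-1.6 2.8 0" --pt "-1.6 2.7 0" --pt "-1.9 2.6 0" --pt "-1.9 2.5 0" --pt "-2.1 2.4 0" --pt "-2.2 2.3 0" --pt "-2.3 2.1 0" --pt "-2.4 2.0 0" --pt "-2.6 2.0 0" --pt "-2.6 1.7 0" --roll '[0,0,0,0,0,0,0,0,0,0]'

```text
time: 7.95
eef_pos: [0.5187, 0.1617, 0.0935]
orientation: [1.0, 0.0, -0.0, -0.0]
ft_force: [-1.3, -2.6, -4.4]
opening: 0.0207
```

```bash
python3 st.py;  sed -i 's/round(x,1),round(-y,1)/float(round(x,1)),float(round(-y,1))/' arc.py; python3 arc.py .4868 .2128 .0602 4 12 -57.5
```

```text
t 7.95 p [0.5187 0.1617 0.0935] r 0.0602 deg -58.0 F [-1.3 -2.6 -4.4] Ft -2.53 Fr 1.54 op 0.0207
[[-3.6, 2.1, 0], [-3.7, 1.9, 0], [-3.9, 1.6, 0], [-4.0, 1.3, 0], [-4.1, 1.1, 0], [-4.1, 0.7, 0], [-4.2, 0.5, 0], [-4.2, 0.2, 0], [-4.2, -0.1, 0], [-4.2, -0.4, 0], [-4.1, -0.7, 0], [-4.1, -1.0, 0]] end [470.7 154.8]
```

Call:
move_arm --pt "-3.6 2.1 0" --pt "-3.7 1.9 0" --pt "-3.9 1.6 0" --pt "-4.0 1.3 0" --pt "-4.1 1.1 0" --pt "-4.1 0.7 0" --pt "-4.2 0.5 0" --pt "-4.2 0.2 0" --pt "-4.2 -0.1 0" --pt "-4.2 -0.4 0" --pt "-4.1 -0.7 0" --pt "-4.1 -1.0 0" --roll '[0,0,0,0,0,0,0,0,0,0,0,0]'

```text
time: 8.95
eef_pos: [0.4709, 0.1552, 0.0938]
orientation: [1.0, 0.0, 0.0, -0.0]
ft_force: [-1.8, 5.2, -5.0]
opening: 0.0207
```

```bash
python3 st.py; python3 arc.py .4868 .2128 .0602 4 12 -105.5
```

```text
t 8.95 p [0.4709 0.1552 0.0938] r 0.0597 deg -105.4 F [-1.8  5.2 -5. ] Ft -3.13 Fr -4.5 op 0.0207
[[-4.0, -1.3, 0], [-3.9, -1.5, 0], [-3.8, -1.8, 0], [-3.7, -2.1, 0], [-3.5, -2.3, 0], [-3.3, -2.5, 0], [-3.1, -2.8, 0], [-3.0, -3.0, 0], [-2.7, -3.2, 0], [-2.5, -3.4, 0], [-2.3, -3.5, 0], [-2.0, -3.7, 0]] end [432.9 185.9]
```

Call:
move_arm --pt "-4.0 -1.6 0" --pt "-3.9 -1.9 0" --pt "-3.8 -2.1 0" --pt "-3.7 -2.1 0" --pt "-3.5 -2.3 0" --pt "-3.3 -2.5 0" --pt "-3.1 -2.8 0" --pt "-3.0 -3.0 0" --pt "-2.7 -3.2 0" --pt "-2.5 -3.4 0" --pt "-2.3 -3.5 0" --pt "-2.0 -3.7 0" --roll '[0,0,0,0,0,0,0,0,0,0,0,0]'

```text
time: 9.95
eef_pos: [0.4334, 0.1872, 0.0938]
orientation: [1.0, -0.0, 0.0, -0.0]
ft_force: [2.6, 4.2, -5.6]
opening: 0.0209
```

```bash
python3 st.py; python3 arc.py .4868 .2136 .060 2 12 -153.5
```

```text
t 9.95 p [0.4334 0.1872 0.0938] r 0.0592 deg -154.4 F [ 2.6  4.2 -5.6] Ft -2.61 Fr -4.19 op 0.0209
[[-0.9, -1.9, 0], [-0.8, -1.9, 0], [-0.8, -2.0, 0], [-0.7, -2.0, 0], [-0.6, -2.0, 0], [-0.6, -2.0, 0], [-0.5, -2.0, 0], [-0.4, -2.1, 0], [-0.3, -2.0, 0], [-0.3, -2.1, 0], [-0.2, -2.1, 0], [-0.1, -2.1, 0]] end [426.9 211. ]
```

Call:
move_arm --pt "-0.5 -1.9 0" --pt "-0.4 -2.0 0" --pt "-0.6 -2.0 0" --pt "-0.7 -2.0 0" --pt "-0.6 -2.0 0" --pt "-0.6 -2.0 0" --pt "-0.5 -2.0 0" --pt "-0.4 -2.1 0" --pt "-0.3 -2.0 0" --pt "-0.3 -2.1 0" --pt "-0.2 -2.1 0" --pt "-0.1 -2.1 0" --roll '[0,0,0,0,0,0,0,0,0,0,0,0]'

```text
time: 10.95
eef_pos: [0.428, 0.2111, 0.0936]
orientation: [1.0, -0.0, 0.0, -0.0]
ft_force: [1.5, 2.6, -5.8]
opening: 0.0209
```

```bash
python3 st.py; python3 arc.py .4872 .2136 .0595 1.5 6 -177.5
```

```text
t 10.95 p [0.428  0.2111 0.0936] r 0.0588 deg -178.4 F [ 1.5  2.6 -5.8] Ft -2.58 Fr -1.61 op 0.0209
[[-0.1, -1.6, 0], [0.0, -1.5, 0], [0.0, -1.6, 0], [0.1, -1.5, 0], [0.1, -1.6, 0], [0.2, -1.5, 0]] end [428.1 220.3]
```

Call:
move_arm --pt "-0.1 -1.5 0" --pt "0.0 -1.5 0" --pt "0.0 -1.5 0" --pt "0.1 -1.5 0" --roll '[0,0,0,0]'

```text
time: 11.28
eef_pos: [0.428, 0.217, 0.0936]
orientation: [1.0, -0.0, 0.0, -0.0]
ft_force: [1.3, 3.3, -5.5]
opening: 0.0212
```

```bash
python3 st.py
```

```text
t 11.2833 p [0.428  0.217  0.0936] r 0.0589 deg 175.9 F [ 1.3  3.3 -5.5] Ft -3.41 Fr -1.09 op 0.0212
```

Call:
move_arm --pt "0.1 -1.5 0" --pt "0.2 -1.5 0" --pt "0.2 -1.5 0" --pt "0.2 -1.5 0" --roll '[0,0,0,0]'

```text
time: 11.62
eef_pos: [0.4285, 0.2225, 0.0935]
orientation: [1.0, -0.0, -0.0, 0.0]
ft_force: [1.7, -0.2, -5.2]
opening: 0.021
```

```bash
python3 st.py; python3 - <<'E'
from h import *
im=r.camera('scene'); cv2.imwrite('pics/s4.png',cv2.resize(im[190:350,80:280],None,fx=3.5,fy=3.5,interpolation=cv2.INTER_CUBIC)[:,:,::-1])
E
```

```text
t 11.6167 p [0.4285 0.2225 0.0935] r 0.0591 deg 170.6 F [ 1.7 -0.2 -5.2] Ft -0.11 Fr -1.7 op 0.021
```

View pics/s4.png

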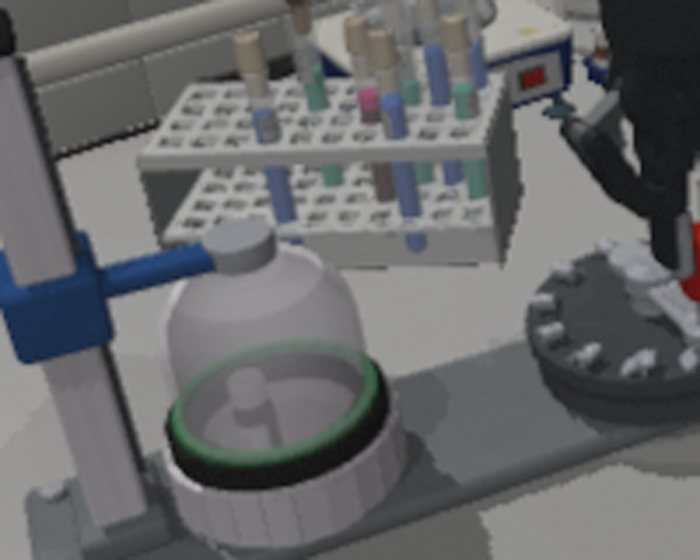

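The crop shows the jar's green rim seated evenly on the black seal, with the bottle upright inside. The tangential load has fallen from 3.4 N to about 0. I'll let it settle and read it again.

Call:
move_arm --pt "0 0 0" --pt "0 0 0" --pt "0 0 0" --pt "0 0 0" --roll '[0,0,0,0]'

```text
time: 12.0
eef_pos: [0.4285, 0.2227, 0.0936]
orientation: [1.0, -0.0, -0.0, 0.0]
ft_force: [2.2, 1.5, -5.1]
opening: 0.021
```

```bash
python3 st.py
```

```text
t 12.0 p [0.4285 0.2227 0.0936] r 0.0591 deg 170.4 F [ 2.2  1.5 -5.1] Ft -1.84 Fr -1.97 op 0.021
```

Call:
move_arm --pt "0.1 -0.4 0" --pt "0.1 -0.4 0" --pt "0 0 0" --pt "0 0 0" --pt "0 0 0" --roll '[0,0,0,0,0]'

```text
time: 12.42
eef_pos: [0.4288, 0.2236, 0.0936]
orientation: [1.0, -0.0, -0.0, 0.0]
ft_force: [1.7, -0.9, -4.5]
opening: 0.0211
```

```bash
python3 st.py
```

```text
t 12.4167 p [0.4288 0.2236 0.0936] r 0.059 deg 169.4 F [ 1.7 -0.9 -4.5] Ft 0.57 Fr -1.88 op 0.0211
```

Call:
move_arm --pt "0 0 0" --pt "0 0 0" --pt "0 0 0" --roll '[0,0,0]'

```text
time: 12.67
eef_pos: [0.4288, 0.2237, 0.0936]
orientation: [1.0, -0.0, -0.0, 0.0]
ft_force: [2.1, 0.2, -4.7]
opening: 0.0209
```

```bash
python3 st.py
```

```text
t 12.6667 p [0.4288 0.2237 0.0936] r 0.059 deg 169.4 F [ 2.1  0.2 -4.7] Ft -0.6 Fr -2.03 op 0.0209
```

Call:
move_arm --pt "0.1 -0.4 0" --pt "0 0 0" --pt "0 0 0" --pt "0 0 0" --roll '[0,0,0,0]'

```text
time: 13.0
eef_pos: [0.4289, 0.2241, 0.0936]
orientation: [1.0, -0.0, -0.0, -0.0]
ft_force: [1.4, -0.3, -5.7]
opening: 0.0212
```

```bash
python3 st.py
```

```text
t 13.0 p [0.4289 0.2241 0.0936] r 0.059 deg 168.9 F [ 1.4 -0.3 -5.7] Ft -0.01 Fr -1.46 op 0.0212
```

```bash
cat > avg.py <<'E'
from h import *
F=[];
for i in range(10):
    r.camera('scene'); s=r.read_state(); F.append(s['ft_force'])
F=np.array(F); d=s['eef_pos'][:2]-[.4868,.2128]; a=np.arctan2(d[1],d[0])
print(s['time'],s['eef_pos'].round(4),F.mean(0).round(2),'Ft',(-F[:,0]*np.sin(a)+F[:,1]*np.cos(a)).mean().round(2),'sd',F.std(0).round(2))
E
python3 avg.py
```

```text
13.5 [0.4289 0.2241 0.0936] [ 1.07 -0.14 -5.02] Ft -0.07 sd [0.46 0.58 0.41]
```

Call:
move_arm --pt "0.1 -0.4 0" --pt "0.1 -0.4 0" --pt "0 0 0" --pt "0 0 0" --roll '[0,0,0,0]'

```text
time: 13.83
eef_pos: [0.4291, 0.2249, 0.0936]
orientation: [1.0, -0.0, -0.0, 0.0]
ft_force: [1.4, -0.4, -5.0]
opening: 0.0208
```

```bash
python3 avg.py
```

```text
14.3333 [0.4291 0.2249 0.0936] [ 1.07 -0.65 -5.06] Ft 0.42 sd [0.58 0.35 0.24]
```

Call:
move_arm --pt "0 0 0" --pt "0 0 0" --pt "0 0 0" --pt "0 0 0" --pt "0 0 0" --pt "0 0 0" --pt "0 0 0" --roll '[0,0,0,0,0,0,0]' --claw 80

```text
time: 14.92
eef_pos: [0.4291, 0.225, 0.0936]
orientation: [1.0, 0.0, 0.0, -0.0]
ft_force: [0.9, 0.9, 0.3]
opening: 0.068
```

Call:
move_arm --pt "0 0 -8" --pt "0 0 -20" --pt "0 0 -30" --pt "0 0 -35" --pt "0 0 -30" --pt "0 0 -10" --roll '[0,0,0,0,0,0]'

```text
time: 15.42
eef_pos: [0.4304, 0.2259, 0.2315]
orientation: [1.0, -0.0, 0.003, -0.002]
ft_force: [0.9, -0.1, -0.2]
opening: 0.0687
```

Call:
move_arm --pt "0 15 0" --pt "0 30 0" --pt "0 35 0" --pt "5 35 0" --pt "5 35 0" --pt "5 35 0" --pt "5 35 0" --pt "5 35 0" --pt "5 35 0" --pt "5 35 0" --pt "0 20 0" --pt "0 0 0" --roll '[0,0,0,0,0,0,0,0,0,0,0,0]'

```text
time: 16.42
eef_pos: [0.4636, -0.1252, 0.2272]
orientation: [1.0, -0.003, 0.0, 0.001]
ft_force: [-0.4, -0.3, 0.5]
opening: 0.0683
```

```bash
python3 - <<'E'
from h import *
im=r.camera('scene'); a=cv2.resize(im[210:350,80:320],None,fx=2.5,fy=2.5,interpolation=cv2.INTER_CUBIC)
y,x=np.nonzero(red(im,(230,205,330,300))); print(len(x),x.mean(),y.mean()); cs=(x.mean(),y.mean())
t=r.camera('top'); b=cv2.resize(t[170:310,110:350],None,fx=2.5,fy=2.5,interpolation=cv2.INTER_CUBIC)
y,x=np.nonzero(red(t,(235,195,310,275))); 
if len(x): ct=(x.mean(),y.mean()); print(len(x),ct,tri(cs,ct))
cv2.imwrite('pics/f.png',np.vstack([a,b])[:600,:,::-1] if 0 else cv2.resize(np.vstack([a,b]),(514,600))[:,:,::-1])
print(r.read_state()['time'],r.read_state()['eef_pos'])
E
```

```text
291 276.4776632302405 256.6666666666667
70 (np.float64(263.37142857142857), np.float64(261.27142857142854)) (array([0.42910397, 0.22611586, 0.12297779]), np.float64(0.0031156062537102476))
16.5167 [ 0.46385446 -0.12050321  0.22698196]
```

View pics/f.png

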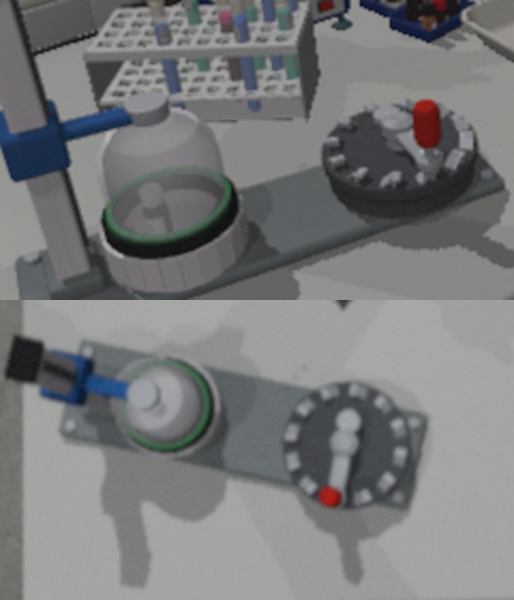

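The composite shows the jar seated with the knob released. My scene red mask also caught the red display on the instrument behind, so I'll re-measure the knob with a tighter box, and check that the vials and dish haven't moved.

```bash
python3 - <<'E'
from h import *
im=r.camera('scene'); y,x=np.nonzero(red(im,(262,240,300,292))); cs=(x.mean(),y.mean()); print(len(x),cs,y.min(),y.max())
t=r.camera('top'); y,x=np.nonzero(red(t,(235,240,290,275))); p,e=tri(cs,(x.mean(),y.mean())); print(p,e)
d=p[:2]-[.4868,.2128]; print('r',np.hypot(*d),'deg',np.degrees(np.arctan2(d[1],d[0])))
S=cv2.imread('pics/scene0.png')[:,:,::-1]
print('vial/dish diff',np.abs(im[225:285,375:460].astype(int)-S[225:285,375:460]).mean(), 'bench ref',np.abs(im[330:350,330:360].astype(int)-S[330:350,330:360]).mean())
E
```

```text
236 (np.float64(278.8135593220339), np.float64(267.39830508474574)) 257 278
[0.42821488 0.2264927  0.10161052] 0.001982569298809235
r 0.06016399852352868 deg 166.8447959598
vial/dish diff 3.6203921568627453 bench ref 4.252222222222223
```

```bash
python3 -c "
from rig import r
print(r.finish_job(), r.read_state()['time'])"
```

```text
the job is handed in; nothing more can be done
the job is handed in; nothing more can be done
```

The jar is resting on its rubber seal, the pawl has dropped back onto the ratchet, and the job was handed in after about 17 s of the 58 s allowed. I wound the crank up about 7 mm at the knob and lifted the pawl about 12 mm. I then let the crank back slowly, with the jar never above about 26 mm/s, until the load on the knob was gone, and opened the jaws.

**What the last checks showed**
- **Load on the seal:** the averaged push on the knob was +0.4 N just before release. That is about what crank friction alone would give, so the jar should be sitting on its own weight. I could not measure the seal force directly.
- **Jar and bottle:** the pictures show the rim evenly on the seal and the bottle upright inside.
- **Pawl:** the knob centre measured about 8 mm higher than at the start. The pawl seems to be sitting on top of a tooth or ramp, within the allowed 0 to 9 mm, rather than down in a gap.
- **Things around:** the area with the vials and dish matched the first picture to within image noise.

**What disagreed**
- **First grip:** the camera showed the fingertips about 20 mm higher than the arm reported. The first grip was therefore too near the top of the knob, so I opened and gripped again 8 mm lower.
- **Grip opening:** it read 21 mm on the 23 mm knob.
- **Knob height check:** a first final reading was wrong because other red things got into the mask, so I measured it again.

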